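# Bed a ceramic weld-backing strip with a hand roller

## Task

Take the orange-handled hand roller from its grey stand and roll the five proud white ceramic backing tiles down flush into their copper bed in one unbroken pass from either end, without lifting the roller off until all five are down. Keep a steady push of about 15 N (25 N cracks the tiles), let only the roller touch the fixture, then put the roller back upright in its stand, seated on the rim, and leave the things around undisturbed.

Things in the scene. Friction and masses are not known exactly. Their poses are not given: they have to be found in the camera images.
- fixture: fixed backing fixture: dark steel base plate 90 (x) x 220 (y) x 10 mm; on it a ram with a blue yoke and black lock knobs (116 mm over the knobs) carrying a tilting copper bed with five white tiles in a row. Origin: centre of the base plate's underside, on the table; z up, the strip runs along its y axis
- base_mid (a point): middle of the base plate's top, 10 mm above the fixture's origin. The bed over it, 70 (x) x 212 (y) mm, is locked at a height and end-to-end tilt that differ every time and are not measured: at mid-length its top face (two side rails, and a flat land at each end, y = +-81 to +-106 mm) is 36 to 51 mm above this point, tilted up to 4 degrees either way
- tile1 (a joint): how far the tile at y = -64 mm of the fixture is pressed in, in m: 0 stands 5 mm proud of the bed, 0.005 is flush (bottomed); starts at 0 to 0.001. Tile 48 (x) x 31 (y) x 10 mm, white ceramic; it does not tip, sinks straight down when pushed with more than about 10 N, and stays where it is left
- tile2 (a joint): how far the tile at y = -32 mm of the fixture is pressed in, in m: 0 stands 5 mm proud of the bed, 0.005 is flush (bottomed); starts at 0 to 0.001. Tile 48 (x) x 31 (y) x 10 mm, white ceramic; it does not tip, sinks straight down when pushed with more than about 10 N, and stays where it is left
- tile3 (a joint): how far the tile at y = 0 mm of the fixture is pressed in, in m: 0 stands 5 mm proud of the bed, 0.005 is flush (bottomed); starts at 0 to 0.001. Tile 48 (x) x 31 (y) x 10 mm, white ceramic; it does not tip, sinks straight down when pushed with more than about 10 N, and stays where it is left
- tile4 (a joint): how far the tile at y = 32 mm of the fixture is pressed in, in m: 0 stands 5 mm proud of the bed, 0.005 is flush (bottomed); starts at 0 to 0.001. Tile 48 (x) x 31 (y) x 10 mm, white ceramic; it does not tip, sinks straight down when pushed with more than about 10 N, and stays where it is left
- tile5 (a joint): how far the tile at y = 64 mm of the fixture is pressed in, in m: 0 stands 5 mm proud of the bed, 0.005 is flush (bottomed); starts at 0 to 0.001. Tile 48 (x) x 31 (y) x 10 mm, white ceramic; it does not tip, sinks straight down when pushed with more than about 10 N, and stays where it is left
- roller: loose hand roller, about 0.35 kg: black rubber wheel 40 mm across, 36 mm wide, in a steel fork under a shoulder plate 68 (x) x 62 (y) mm, underside 44 and top 50 mm above the origin; upright orange handle 26 x 26 mm from 58 to 96 mm (grip at about 80), thin black cap 22 x 22 to 98 mm. Origin: lowest point of the wheel; z up the handle, axle along x, so it rolls along its y
- wheel (a joint): turn of the roller's wheel about its axle, rad, 0 at the start; 20 mm of rolling is 1 rad; rolling toward either side counts
- stand: grey steel roller stand, fixed: pocket open at the top, 72 (x) x 64 (y) mm outside, 58 x 50 mm inside, walls 7 mm, rim 50 mm above the table, foot 104 (x) x 64 mm. Origin: centre of its underside, z up. The roller hangs in it with the wheel in the pocket and the shoulder plate flat on the rim: roller origin over the stand's origin, 6 mm up, axes parallel (either way round)
- spray_can: white and red spray can, 65 mm across, 198 mm tall, bystander; origin at the centre of the underside
- paste_tin: blue and white paste tin, 69 mm across, 44 mm tall, bystander; origin at the centre of the underside
- marker: white and yellow paint marker lying down, 17x123x17 mm, bystander; origin at the centre of the underside

How it is judged:
By the outcome, as a careful person would: the job done as asked, in the order asked, and still so for the second after the job is handed in, with the robot touching nothing.
It also fails if it takes over 67 s, if anything falls off the work surface, if the arm or the gripper's body presses on something with over 40 N, if the wrist force passes 120 N, or if a joint passes its speed limit or range.

## Robot

A 7-joint arm with a two-finger parallel gripper is mounted at the origin on a cart in front of the work surface, level with it; the furniture and walls round the work are solid. World frame = base frame: x ahead of the robot, y to its left, z up, the work surface at z = 0. Lengths are in m, angles in rad, forces in N, time in s.
With the tool pointing down it reaches from about 0.425 to 0.925 m from the base axis. Payload 6.8 kg.
Tool frame: the origin (TCP) lies between the finger pads; the fingertips stand 14 mm ahead of it and the grasp point (between the pads) lies 5 mm behind it; z points along the fingers, y is the direction in which the jaws open and shut (so a half turn about z gives the same grasp; the last joint's range is limited). The gripper opens to 85 mm and grips with 20 to 120 N. Pads are 22 mm wide; open, the fingers measure 114 mm over their backs; the gripper's body (76 mm by 85 mm) begins 54 mm behind the grasp point. The pads swing forward as they close: fully open they stand 13 mm farther back than shut.
Start: joints at [-1.29, 0.477, 0.022, 1.555, -0.011, 1.109, -0.083], TCP at [0.256, 0.625, 0.221] pointing down, gripper open.
Joint ranges: [-2.96, 2.96], [-0.34, 2.1], [-1.41, 1.46], [0.24, 2.44], [-1.37, 4.51], [0.17, 1.92], [-2.96, 2.96]. Speed limits (rad/s): [2.39, 2.39, 3.14, 3.14, 3.14, 3.14, 3.14].

## Interface

Orientations are given as a unit quaternion [w, x, y, z].
In Python, from station import bot gives the robot as it stands.
- The arm moves only by the shell command python3 -m crank 'ROWS' [FORCE]. ROWS is JSON, a list of rows, each a list of 3 entries, a list of its own where there are three numbers: the shift along the tool's x, y, z in m, then the turn, a rotation vector about the tool's x, y, z in degrees, then the finger opening in m, from 0 to 0.0854. A call has 1 to 10 rows; each row shifts and turns the commanded pose from where the row before left it, along the tool's axes as they then stand; what a row does not reach is not made up. A row lasts 1/8 s, in which the tool goes at most 62.5 mm and 10.7 degrees, less where a joint would pass 70% of its speed; a pose out of reach is approached as far as the arm can. A call is refused whole if a number of a shift passes 0.0625 or a number of a turn 10.7, either way. A call with a gripper value outside its range is refused whole. The fingers move at their own pace and stop on an object; FORCE is the grip in N (left out, the last holds). Time passes only in rows, so rows that do not move let the fingers close. It gives the time, the measured TCP pose, the force and the opening at its end, in the units of the state.
- bot.get_obs(): the state, without advancing time (a new reading comes with each control period).
- bot.read_camera(name): name is "scene" or "top"; returns (picture, depth): 420x560x3 uint8, red, green, blue; 420x560 float32, m along the optical axis (not along the pixel's ray), 0 where there is no reading.
- bot.calibration(name): a dict with "fx", "fy", "cx", "cy" (pixels), "D" ([k1, k2, p1, p2, k3] as OpenCV has them; the pictures are not rectified), "extrinsics" (4x4, takes a point from camera to world coordinates). Camera axes: x right, y down, z forward; pixel columns grow to the right and rows downward; lengths in m; the calibration is good to about 2 mm. A picture is of the moment at which its call begins. calibration takes no time and is no camera call.
- bot.hand_in(): hands the job in, once; it reports no verdict.
The state is a dict: "t": time; "q": joint angles; "joint_vel": joint speeds; "joint_torque": joint torques, N m; "eef_pos": TCP position; "tool_rot": TCP orientation; "contact_force": force on the tool from outside, world axes, zero at the start; "torque": the same for the moment, N m; "gripper_width": opening from 0.0 (shut) to 1.0 (fully open).
Only numpy, scipy, OpenCV 4.12 (cv2) and the standard library are available. Lean on these libraries where they do the work, as an engineer would, in place of code of your own. Each camera call takes 0.05 s, during which the arm holds its last target.

## Working session

There is one attempt and no reset: what is moved stays moved. The work goes in short steps, Python scripts to look and compute and a shell command to move; the robot and the scene stay as the last step left them, time stands still between calls to the robot, and variables do not carry over. Pictures are saved under pics/ and viewed, and the job is handed in when it is done.

```bash
ls; mkdir -p pics; python3 - <<'E'
from station import bot
import cv2
print({k:(v if not hasattr(v,'round') else v) for k,v in bot.get_obs().items()})
for n in ("scene","top"):
    p,d=bot.read_camera(n); cv2.imwrite(f"pics/{n}0.png",p[:,:,::-1]); 
    import numpy as np; np.savez(f"pics/{n}0.npz",p=p,d=d)
    print(n,bot.calibration(n))
E
```

```text
pics
{'t': 0.0, 'q': array([-1.29012341,  0.47779002,  0.02236788,  1.55644543, -0.01151543,
        1.10928973, -0.08312579]), 'joint_vel': array([ 3.16354092e-04,  3.82435889e-04, -1.13483377e-03,  1.02596674e-03,
       -1.76879633e-03,  1.40337587e-03,  4.46383933e-05]), 'joint_torque': array([-2.83125846e-04, -5.96459198e+01,  1.60803493e+00, -2.81193942e+01,
        1.25515464e-02,  9.70438414e-03,  4.30124919e-05]), 'eef_pos': array([0.2556587 , 0.62405869, 0.22023557]), 'tool_rot': array([-1.08578054e-04,  1.93182173e-01,  9.81162491e-01, -8.95458897e-04]), 'contact_force': array([ 0.48916985,  0.68326327, -0.0359926 ]), 'torque': array([-0.00726053,  0.01471087, -0.00105419]), 'gripper_width': 1.0036631896616068}
scene {'fx': 487.9084318868581, 'fy': 487.9084318868581, 'cx': 281.3938357354357, 'cy': 214.28390096343074, 'D': array([-0.14139323,  0.        ,  0.        ,  0.        ,  0.        ]), 'extrinsics': array([[-0.99742501, -0.06792526,  0.02301115,  0.59010065],
       [-0.07074781,  0.87934281, -0.47090441,  0.3614818 ],
       [ 0.01175162, -0.47131982, -0.88188408,  0.89575383],
       [ 0.        ,  0.        ,  0.        ,  1.        ]])}
top {'fx': 460.6681944149555, 'fy': 460.6681944149555, 'cx': 281.0494882642678, 'cy': 199.0267516056969, 'D': array([0.03937231, 0.        , 0.        , 0.        , 0.        ]), 'extrinsics': array([[-0.01653254, -0.99631434,  0.08416897,  0.50637791],
       [-0.99970626,  0.01497923, -0.01905287, -0.06202591],
       [ 0.01772186, -0.08445923, -0.99626933,  1.19407435],
       [ 0.        ,  0.        ,  0.        ,  1.        ]])}
```

View pics/scene0.png

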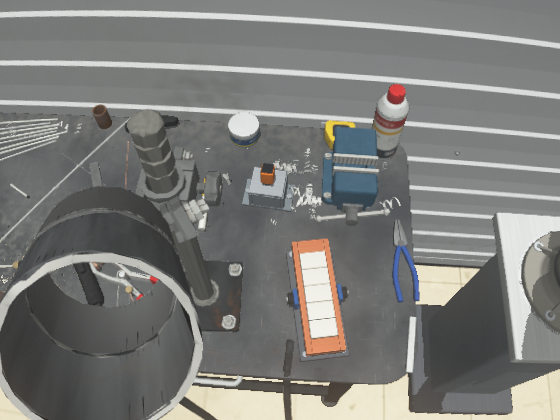

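View pics/top0.png

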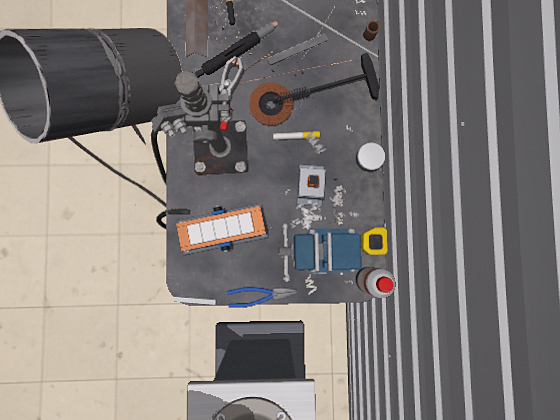

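The scene view shows the orange roller handle at about (267,175) and the tile strip from (315,250) to (325,345). In the top view the roller is at (313,182) and the strip centre at (222,229). Next I'll measure with depth and rays.

```bash
cat > h.py <<'E'
import numpy as np, cv2
from station import bot
def cal(n):
    c=bot.calibration(n); K=np.array([[c['fx'],0,c['cx']],[0,c['fy'],c['cy']],[0,0,1]]); return K,np.array(c['D']),np.array(c['extrinsics'])
def rays(n,uv):
    K,D,E=cal(n); uv=np.asarray(uv,float).reshape(-1,1,2)
    p=cv2.undistortPoints(uv,K,D).reshape(-1,2)
    d=np.c_[p,np.ones(len(p))]@E[:3,:3].T
    return E[:3,3],d
def plane(n,uv,z):
    o,d=rays(n,uv); return o+d*((z-o[2])/d[:,2])[:,None]
def pts(n,uv,dep):
    o,d=rays(n,uv); return o+d*np.asarray(dep).reshape(-1,1)
def cloud(n,d):
    v,u=np.mgrid[:d.shape[0],:d.shape[1]]
    P=pts(n,np.c_[u.ravel(),v.ravel()],d.ravel()).reshape(*d.shape,3); P[d==0]=np.nan; return P
def proj(n,X):
    K,D,E=cal(n); Ei=np.linalg.inv(E)
    return cv2.projectPoints(np.asarray(X,float).reshape(-1,3),cv2.Rodrigues(Ei[:3,:3])[0],Ei[:3,3],K,D)[0].reshape(-1,2)
E
python3 - <<'E'
from h import *
for n in ("top","scene"):
    z=np.load(f"pics/{n}0.npz"); p,d=z['p'],z['d']; C=cloud(n,d); hsv=cv2.cvtColor(p,cv2.COLOR_RGB2HSV)
    L=[(222,229),(313,182),(371,156),(383,284),(100,60),(185,85),(298,134),(220,140),(270,300),(350,250),(375,240),(245,165)] if n=="top" else [(320,290),(267,175),(244,128),(395,95),(60,290),(150,130),(200,250),(355,165),(388,125)]
    for u,v in L: print(n,(u,v),C[v,u].round(4),p[v,u])
    # orange
    m=((hsv[...,0]<14)&(hsv[...,1]>150)&(hsv[...,2]>120)).astype(np.uint8)
    k,lab,st,ce=cv2.connectedComponentsWithStats(m)
    for i in range(1,k):
        if st[i,4]>15: 
            q=C[lab==i]; print('orange',st[i],ce[i].round(1),np.nanmedian(q,0).round(4),np.nanmin(q,0).round(3),np.nanmax(q,0).round(3))
    big=cv2.resize(p[:,:,::-1],None,fx=1,fy=1)
    c=(slice(110,290),slice(150,410)) if n=="top" else (slice(90,370),slice(180,430))
    im=big[c]; s=3 if n=="top" else 2
    cv2.imwrite(f"pics/{n}_crop.png",cv2.resize(im,None,fx=s,fy=s,interpolation=cv2.INTER_CUBIC))
E
```

```text
top (222, 229) [0.5308 0.0627 0.0551] [224 220 222]
top (313, 182) [ 0.6376 -0.1594  0.108 ] [54 54 61]
top (371, 156) [ 0.7095 -0.3136  0.0431] [205 204 206]
top (383, 284) [ 0.4048 -0.2964  0.1965] [197  36  39]
top (100, 60) [0.7687 0.1849 0.5337] [73 71 74]
top (185, 85) [0.7361 0.0654 0.5189] [123 117 114]
top (298, 134) [ 0.7749 -0.1314  0.0153] [216 212 210]
top (220, 140) [0.7338 0.0564 0.1434] [49 46 47]
top (270, 300) [ 0.349  -0.0524 -0.0037] [110 105 105]
top (350, 250) [ 0.4759 -0.2412  0.117 ] [ 65  95 117]
top (375, 240) [ 0.4975 -0.3184  0.0349] [60 56 59]
top (245, 165) [0.6958 0.0071 0.0133] [104 102 103]
orange [221 121   7   9  28] [223.4 125.2] [0.7974 0.0616 0.0261] [0.788 0.052 0.014] [0.809 0.067 0.031]
orange [249 211   6  20  21] [252.3 220. ] [ 0.5518 -0.0113  0.0517] [ 0.527 -0.016  0.035] [ 0.574 -0.004  0.057]
orange [382 278  11  14  47] [388.6 284.7] [ 0.4027 -0.3087  0.1964] [ 0.39  -0.317  0.192] [ 0.417 -0.294  0.201]
orange [379 283   8   9  23] [382.3 288.2] [ 0.3943 -0.2958  0.1958] [ 0.39  -0.303  0.193] [ 0.407 -0.288  0.198]
scene (320, 290) [0.5311 0.0619 0.0534] [240 239 232]
scene (267, 175) [ 0.6449 -0.1486  0.0979] [160  92  49]
scene (244, 128) [ 0.7095 -0.3017  0.0436] [226 229 227]
scene (395, 95) [ 0.4092 -0.2896  0.1934] [211  64  64]
scene (60, 290) [0.8561 0.1977 0.3631] [69 70 69]
scene (150, 130) [0.735  0.0762 0.5179] [141 142 134]
scene (200, 250) [0.7272 0.0695 0.2157] [64 65 63]
scene (355, 165) [ 0.4729 -0.1901  0.0916] [ 78 104 123]
scene (388, 125) [ 0.4104 -0.2696  0.126 ] [119  76  72]
orange [389  85  16  18 224] [396.6  92.7] [ 0.4058 -0.2941  0.1957] [ 0.391 -0.316  0.177] [ 0.421 -0.282  0.201]
orange [261 169  13  15 125] [266.8 177.6] [ 0.645  -0.1478  0.0899] [ 0.634 -0.16   0.069] [ 0.657 -0.145  0.104]
orange [150 276   8   7  32] [153.1 279.3] [0.8463 0.0563 0.0281] [0.838 0.051 0.016] [0.853 0.06  0.032]
```

View pics/top_crop.png

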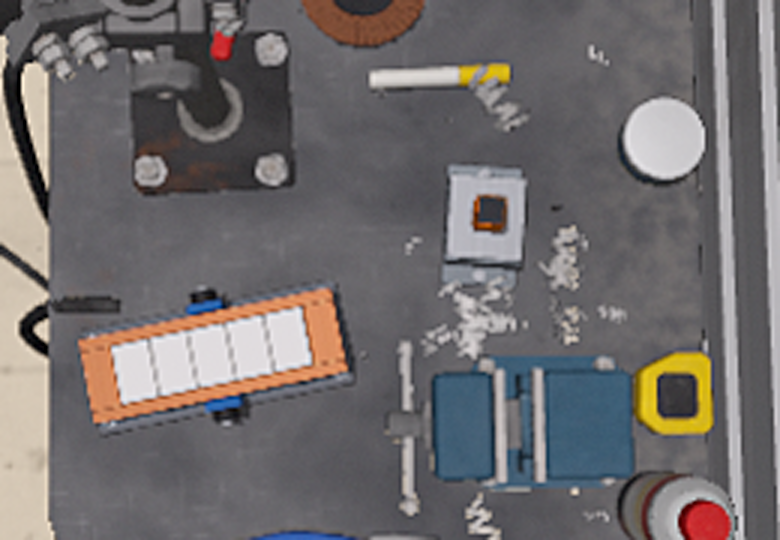

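View pics/scene_crop.png

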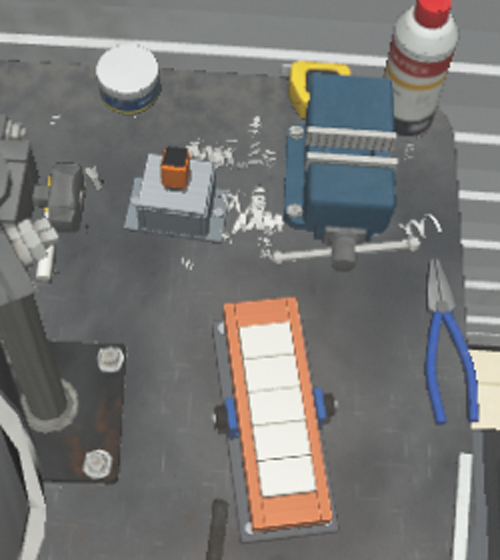

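The crops show the cap in the top view at about (313.7,180.7), with the stand rotated a few degrees. The strip is yawed about 10° from world y. I'll fit these from depth clouds and check the clearance from the pipe and post.

```bash
python3 - <<'E'
from h import *
for n in ("top","scene"):
    z=np.load(f"pics/{n}0.npz"); p,d=z['p'],z['d']; C=cloud(n,d); hsv=cv2.cvtColor(p,cv2.COLOR_RGB2HSV)
    X,Y,Z=C[...,0],C[...,1],C[...,2]
    print(n,'table z',np.nanmedian(Z[(abs(X-.62)<.04)&(abs(Y+.05)<.03)]).round(4))
    near=(abs(X-.645)<.08)&(abs(Y+.155)<.08)
    for nm,lo,hi in (('cap',.094,.115),('plate',.046,.066)):
        m=near&(Z>lo)&(Z<hi); q=C[m]; xy=q[:,:2].astype(np.float32)
        r=cv2.minAreaRect(xy*1000); print(n,nm,m.sum(),np.median(q,0).round(4),q[:,2].std().round(4),r)
    # fixture: bed pixels
    nf=(abs(X-.53)<.09)&(abs(Y-.065)<.15)&(Z>.03)&(Z<.08)
    org=nf&(hsv[...,0]<14)&(hsv[...,1]>90)
    wht=nf&(hsv[...,1]<40)&(hsv[...,2]>190)
    for nm,m in (('orange',org),('white',wht),('both',org|wht)):
        q=C[m]; r=cv2.minAreaRect((q[:,:2]*1000).astype(np.float32))
        A=np.c_[q[:,0]-.53,q[:,1]-.063,np.ones(len(q))]
        w=np.ones(len(q),bool)
        for _ in range(5):
            c=np.linalg.lstsq(A[w],q[w,2],rcond=None)[0]; e=q[:,2]-A@c; w=abs(e)<2.0*max(e[w].std(),1e-4)
        print(n,nm,m.sum(),r,'plane',c.round(4),'res',e[w].std().round(5), 'cen',q[:,:2].mean(0).round(4))
    hi=(Z>.1)&(Y>-.1)&(Y<.9)&(X>.1)
    q=C[hi]; R=np.hypot(q[:,0],q[:,1])
    for a in range(0,80,5):
        an=np.degrees(np.arctan2(q[:,1],q[:,0])); s=(an>=a)&(an<a+5)
        if s.sum(): print(n,'ang',a,'minR',R[s].min().round(3),'z',q[s][R[s].argmin(),2].round(3),'zmin/max',q[s][:,2].min().round(3),q[s][:,2].max().round(3))
E
```

```text
top table z -0.0006
top cap 114 [ 0.6425 -0.1611  0.1038] 0.003 ((642.6489868164062, -161.57986450195312), (24.94154167175293, 26.065216064453125), 79.93568420410156)
top plate 589 [ 0.6363 -0.1585  0.0563] 0.0028 ((641.08740234375, -161.64576721191406), (63.689109802246094, 71.11402130126953), 84.98866271972656)
top orange 1123 ((533.9000244140625, 67.09959411621094), (94.17633056640625, 212.8480987548828), 10.556235313415527) plane [ 0.0022 -0.0491  0.0508] res 0.00175 cen [0.5314 0.0654]
top white 1170 ((533.3964233398438, 68.01045989990234), (49.14032745361328, 160.12547302246094), 10.69706916809082) plane [ 0.009  -0.0479  0.0554] res 0.00174 cen [0.5327 0.0675]
top both 2293 ((533.9000244140625, 67.09959411621094), (94.17633056640625, 212.8480987548828), 10.556235313415527) plane [ 0.0068 -0.0478  0.0532] res 0.00284 cen [0.5321 0.0665]
top ang 0 minR 0.682 z 0.383 zmin/max 0.1 0.521
top ang 5 minR 0.682 z 0.378 zmin/max 0.1 0.521
top ang 10 minR 0.704 z 0.416 zmin/max 0.379 0.553
top ang 15 minR 0.707 z 0.521 zmin/max 0.421 0.595
top ang 20 minR 0.705 z 0.537 zmin/max 0.442 0.
[... 532 characters left out ...]
124 cen [0.5351 0.077 ]
scene white 2183 ((534.3443603515625, 67.56876373291016), (48.758419036865234, 159.62608337402344), 10.65476131439209) plane [ 0.0131 -0.0459  0.0557] res 0.00115 cen [0.5345 0.0706]
scene both 4238 ((534.8558959960938, 67.36576843261719), (70.2813949584961, 212.47930908203125), 10.924379348754883) plane [ 0.0086 -0.0486  0.0535] res 0.00269 cen [0.5348 0.0737]
scene ang 0 minR 0.682 z 0.384 zmin/max 0.361 0.519
scene ang 5 minR 0.683 z 0.378 zmin/max 0.1 0.52
scene ang 10 minR 0.704 z 0.423 zmin/max 0.323 0.553
scene ang 15 minR 0.709 z 0.534 zmin/max 0.338 0.595
scene ang 20 minR 0.706 z 0.534 zmin/max 0.408 0.578
scene ang 25 minR 0.732 z 0.495 zmin/max 0.475 0.499
```

Both cameras agree:

| Item | Position (m) | Yaw | Check |
|---|---|---|---|
| Roller | (0.6435, -0.160) | -5° | cap z 0.104, as expected |
| Fixture | (0.534, 0.0675) | +10.7° | bed mid height 0.0508 (40.8 mm over base_mid) |

The bed falls about 0.048 m/m toward its +y end. Next is a helper for the deltas.

```bash
cat > go.py <<'E'
import sys
from h import *
from scipy.spatial.transform import Rotation as R
def rot():
    q=bot.get_obs()['tool_rot']; return R.from_quat([q[1],q[2],q[3],q[0]])
def delta(x,y,z,yaw):
    """tool y (jaw) at yaw deg, pointing down"""
    o=bot.get_obs(); r=rot(); a=np.radians(yaw)
    ty=np.array([np.cos(a),np.sin(a),0]); tz=np.array([0,0,-1.]); tx=np.cross(ty,tz)
    T=R.from_matrix(np.c_[tx,ty,tz])
    d=r.inv().apply(np.array([x,y,z])-o['eef_pos']); w=(r.inv()*T).as_rotvec(degrees=True)
    print('t',o['t'],'pos',o['eef_pos'].round(4),'jawyaw',np.degrees(np.arctan2(*(r.as_matrix()[[1,0],1]))).round(2),'tz',r.as_matrix()[:,2].round(4),'F',o['contact_force'].round(2),'g',round(o['gripper_width'],3))
    print('shift mm (tool now)',(d*1000).round(1),'turn',w.round(2))
    d2=T.inv().apply(np.array([x,y,z])-o['eef_pos']); print('shift mm (tool after turn)',(d2*1000).round(1))
if __name__=="__main__": delta(*map(float,sys.argv[1:5]))
E
python3 go.py 0.6435 -0.160 0.22 85
```

```text
t 0.1 pos [0.2556 0.6241 0.2203] jawyaw 67.73 tz [-6.0e-04 -1.6e-03 -1.0e+00] F [-0.51 -1.04 -0.63] g 1.0
shift mm (tool now) [-656.1 -578.6    1.4] turn [-1.000e-01 -1.000e-02 -1.727e+01]
shift mm (tool after turn) [-4.547e+02 -7.473e+02  3.000e-01]
```

```bash
python3 -m crank '[[[0,0,-0.02],[0,0,-8.65],0.06],[[0,0,-0.02],[0,0,-8.65],0.06],[[-0.0253,-0.0415,0],[0,0,0],0.06],[[-0.0253,-0.0415,0],[0,0,0],0.06],[[-0.0253,-0.0415,0],[0,0,0],0.06],[[-0.0253,-0.0415,0],[0,0,0],0.06],[[-0.0253,-0.0415,0],[0,0,0],0.06]]'; python3 go.py 0.6435 -0.160 0.22 85
```

```text
t: 0.98
eef_pos: [0.3644, 0.4052, 0.2609]
tool_rot: [-0.0, 0.043, 0.999, -0.0]
contact_force: [0.3, 0.1, -0.3]
gripper_width: 0.699
t 0.975 pos [0.3644 0.4052 0.2609] jawyaw 85.02 tz [-3.e-04 -4.e-04 -1.e+00] F [ 0.34  0.09 -0.31] g 0.699
shift mm (tool now) [-327.2 -538.8   41.1] turn [-0.03 -0.01  0.02]
shift mm (tool after turn) [-327.3 -538.7   40.9]
```

```bash
python3 -m crank '[[[-0.0252,-0.0414,0],[0,0,0],0.06],[[-0.0252,-0.0414,0],[0,0,0],0.06],[[-0.0252,-0.0414,0],[0,0,0],0.06],[[-0.0252,-0.0414,0],[0,0,0],0.06],[[-0.0252,-0.0414,0],[0,0,0],0.06],[[-0.0252,-0.0414,0],[0,0,0],0.06],[[-0.0252,-0.0414,0],[0,0,0],0.06],[[-0.0252,-0.0414,0],[0,0,0],0.06]]'; python3 -m crank '[[[-0.0252,-0.0414,0],[0,0,0],0.06],[[-0.0252,-0.0414,0],[0,0,0],0.06],[[-0.0252,-0.0414,0],[0,0,0],0.06],[[-0.0252,-0.0414,0],[0,0,0],0.06],[[-0.0200,-0.0320,0],[0,0,0],0.06],[[0,0,0],[0,0,0],0.06]]'; python3 go.py 0.6435 -0.160 0.16 85
```

```text
t: 1.98
eef_pos: [0.5362, 0.0581, 0.261]
tool_rot: [-0.0, 0.043, 0.999, 0.0]
contact_force: [1.6, -0.2, -0.1]
gripper_width: 0.699
t: 2.72
eef_pos: [0.639, -0.1517, 0.2604]
tool_rot: [-0.0, 0.046, 0.999, -0.001]
contact_force: [0.1, 0.7, 0.4]
gripper_width: 0.701
t 2.725 pos [ 0.639  -0.1517  0.2604] jawyaw 84.73 tz [-0.001  -0.0021 -1.    ] F [0.06 0.72 0.39] g 0.701
shift mm (tool now) [ -5.3  -7.6 100.5] turn [-0.12 -0.05 -0.27]
shift mm (tool after turn) [ -5.2  -7.8 100.4]
```

```bash
python3 -m crank '[[[-0.0052,-0.0078,0.04],[0,0,-0.2],0.06],[[0,0,0.04],[0,0,0],0.06],[[0,0,0.02],[0,0,0],0.06],[[0,0,0],[0,0,0],0.06]]'; python3 go.py 0.6435 -0.160 0.081 85; python3 - <<'E'
from h import *
for n in ("top","scene"):
    p,d=bot.read_camera(n); cv2.imwrite(f"pics/{n}1.png",p[:,:,::-1])
    im=p[110:290,200:410,::-1] if n=="top" else p[60:260,180:380,::-1]
    cv2.imwrite(f"pics/{n}1c.png",cv2.resize(im,None,fx=2.8,fy=2.8,interpolation=cv2.INTER_CUBIC))
E
```

```text
t: 3.22
eef_pos: [0.6428, -0.1548, 0.16]
tool_rot: [-0.001, 0.041, 0.999, 0.0]
contact_force: [-0.6, 0.2, 1.1]
gripper_width: 0.701
t 3.225 pos [ 0.6428 -0.1548  0.16  ] jawyaw 85.28 tz [-2.9e-03  9.0e-04 -1.0e+00] F [-0.55  0.16  1.1 ] g 0.701
shift mm (tool now) [-1.3 -5.1 79. ] turn [ 0.04 -0.17  0.28]
shift mm (tool after turn) [-1.1 -5.1 79. ]
```

View pics/scene1c.png

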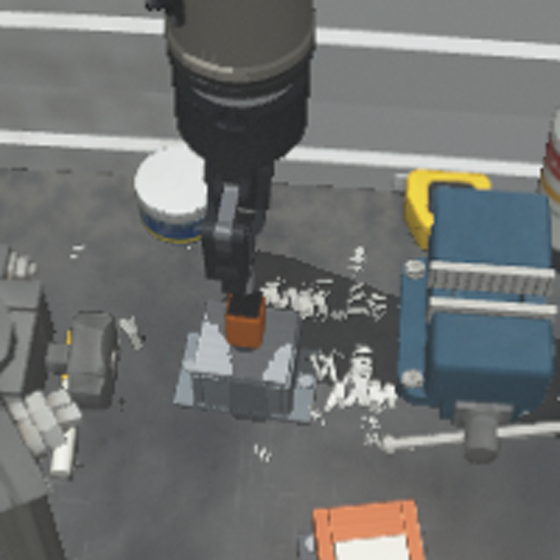

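View pics/top1.png

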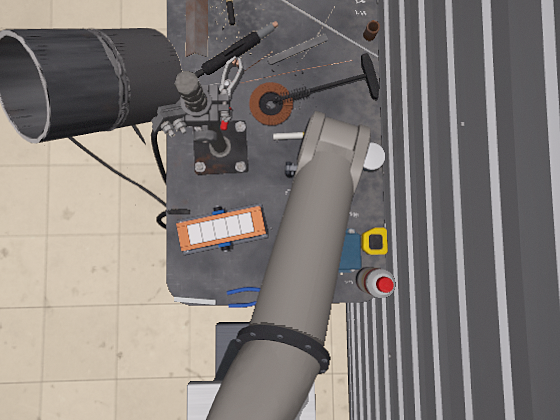

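The scene view shows the fingers above the orange handle at crop (245,320). The arm is clear of the can at top (383,284). I'm continuing the descent.

```bash
python3 -m crank '[[[-0.0008,-0.003,0.02],[0,0,0],0.06],[[0,0,0.015],[0,0,0],0.06],[[0,0,0],[0,0,0],0.06],[[0,0,0],[0,0,0],0.06]]'; python3 go.py 0.6435 -0.160 0.081 85
```

```text
t: 3.82
eef_pos: [0.6443, -0.1592, 0.1262]
tool_rot: [-0.0, 0.042, 0.999, -0.0]
contact_force: [0.7, -1.2, 0.7]
gripper_width: 0.702
t 3.825 pos [ 0.6443 -0.1592  0.1262] jawyaw 85.22 tz [-0. -0. -1.] F [ 0.74 -1.18  0.73] g 0.702
shift mm (tool now) [ 0.8 -0.9 45.2] turn [-0.   -0.    0.22]
shift mm (tool after turn) [ 0.8 -0.9 45.2]
```

```bash
python3 -m crank '[[[0.0008,-0.0008,0.015],[0,0,0.2],0.06],[[0,0,0.015],[0,0,0],0.06],[[0,0,0.015],[0,0,0],0.06],[[0,0,0],[0,0,0],0.06],[[0,0,0],[0,0,0],0.06]]'; python3 go.py 0.6435 -0.160 0.081 85
```

```text
t: 4.45
eef_pos: [0.6436, -0.16, 0.0812]
tool_rot: [0.0, 0.043, 0.999, -0.0]
contact_force: [0.1, -0.5, 0.0]
gripper_width: 0.698
t 4.45 pos [ 0.6436 -0.16    0.0812] jawyaw 85.01 tz [ 2.e-04 -1.e-04 -1.e+00] F [ 0.14 -0.52  0.02] g 0.698
shift mm (tool now) [ 0.1 -0.   0.2] turn [-0.01  0.01  0.01]
shift mm (tool after turn) [ 0.1 -0.   0.2]
```

Spot on. Closing the gripper.

```bash
python3 -m crank '[[[0,0,0],[0,0,0],0.03],[[0,0,0],[0,0,0],0.03],[[0,0,0],[0,0,0],0.02],[[0,0,0],[0,0,0],0.015],[[0,0,0],[0,0,0],0.015],[[0,0,0],[0,0,0],0.015]]' 60;python3 -m crank '[[[0,0,0],[0,0,0],0.015],[[0,0,0],[0,0,0],0.015]]' 80; python3 go.py 0.6435 -0.160 0.081 85
```

```text
t: 5.2
eef_pos: [0.6439, -0.16, 0.0819]
tool_rot: [0.001, 0.043, 0.999, -0.0]
contact_force: [-1.5, 0.1, 6.2]
gripper_width: 0.29
t: 5.45
eef_pos: [0.6439, -0.16, 0.082]
tool_rot: [0.001, 0.043, 0.999, -0.0]
contact_force: [-1.0, 0.6, 7.3]
gripper_width: 0.274
t 5.45 pos [ 0.6439 -0.16    0.082 ] jawyaw 85.02 tz [ 1.2e-03 -1.0e-04 -1.0e+00] F [-1.02  0.56  7.25] g 0.274
shift mm (tool now) [ 0.4 -0.   1. ] turn [-0.    0.07  0.02]
shift mm (tool after turn) [ 0.4 -0.   1. ]
```

```bash
python3 -m crank '[[[0,0,-0.005],[0,0,0],0.015],[[0,0,-0.02],[0,0,0],0.015],[[0,0,-0.03],[0,0,0],0.015],[[0,0,-0.04],[0,0,0],0.015],[[0,0,-0.01],[0,0,0],0.015],[[0,0,0],[0,0,0],0.015],[[0,0,0],[0,0,0],0.015]]' 80; python3 go.py 0.5517 -0.029 0.18 100.7;  python3 - <<'E'
from h import *
for n in ("top","scene"):
    p,d=bot.read_camera(n); cv2.imwrite(f"pics/{n}2.png",p[:,:,::-1])
    im=p[110:290,200:410,::-1] if n=="top" else p[60:260,180:380,::-1]
    cv2.imwrite(f"pics/{n}2c.png",cv2.resize(im,None,fx=2.8,fy=2.8,interpolation=cv2.INTER_CUBIC))
E
```

```text
t: 6.32
eef_pos: [0.6422, -0.1594, 0.1843]
tool_rot: [-0.002, 0.043, 0.999, 0.0]
contact_force: [0.3, 0.7, -4.0]
gripper_width: 0.28
t 6.325 pos [ 0.6422 -0.1594  0.1843] jawyaw 85.03 tz [-3.2e-03  6.0e-04 -1.0e+00] F [ 0.26  0.68 -3.99] g 0.28
shift mm (tool now) [101.4 122.    4.7] turn [  0.04  -0.18 -15.67]
shift mm (tool after turn) [ 64.7 144.9   4.3]
```

View pics/scene2c.png

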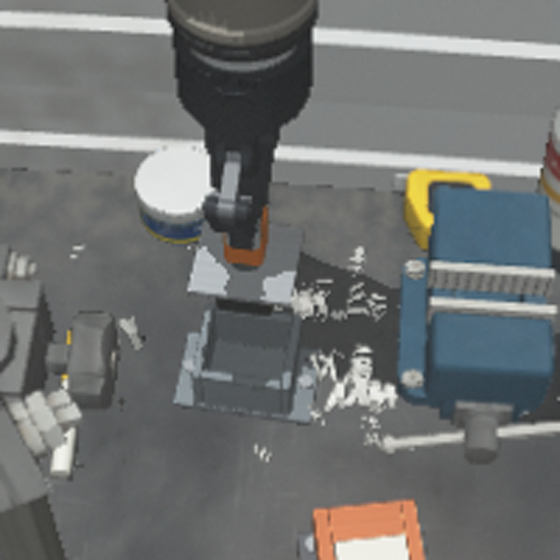

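The scene view shows the roller clear above the stand with its plate level. Fz of -4 N matches its weight. Next is the move over the upper land (s = -98 mm).

```bash
python3 -m crank '[[[0,0,0],[0,0,-5],0.015],[[0,0,0],[0,0,-5.6],0.015],[[0.01,0.02,0],[0,0,-5],0.015],[[0.014,0.031,0],[0,0,0],0.015],[[0.014,0.031,0],[0,0,0],0.015],[[0.014,0.031,0],[0,0,0],0.015],[[0.01,0.025,0],[0,0,0],0.015],[[0.002,0.006,0],[0,0,0],0.015],[[0,0,0],[0,0,0],0.015],[[0,0,0],[0,0,0],0.015]]' 80; python3 go.py 0.5522 -0.0288 0.145 100.7
```

```text
t: 7.68
eef_pos: [0.556, -0.0303, 0.1861]
tool_rot: [0.0, -0.092, 0.996, -0.0]
contact_force: [0.5, -0.3, -4.4]
gripper_width: 0.275
t 7.675 pos [ 0.556  -0.0303  0.1861] jawyaw 100.53 tz [ 2.e-04 -7.e-04 -1.e+00] F [ 0.51 -0.33 -4.37] g 0.275
shift mm (tool now) [ 3.5  2.2 41.1] turn [-0.04  0.01 -0.17]
shift mm (tool after turn) [ 3.5  2.2 41.1]
```

```bash
python3 -m crank '[[[0.0035,0.0022,0.015],[0,0,-0.17],0.015],[[0,0,0.015],[0,0,0],0.015],[[0,0,0.011],[0,0,0],0.015],[[0,0,0],[0,0,0],0.015],[[0,0,0],[0,0,0],0.015],[[0,0,0],[0,0,0],0.015]]' 80; python3 go.py 0.5522 -0.0288 0.1315 100.7; python3 - <<'E'
from h import *
for n in ("top","scene"):
    p,d=bot.read_camera(n); cv2.imwrite(f"pics/{n}3.png",p[:,:,::-1])
    im=p[160:280,160:340,::-1] if n=="top" else p[160:370,200:400,::-1]
    cv2.imwrite(f"pics/{n}3c.png",cv2.resize(im,None,fx=2.8,fy=2.8,interpolation=cv2.INTER_CUBIC))
E
```

```text
t: 8.43
eef_pos: [0.5522, -0.0275, 0.1457]
tool_rot: [0.001, -0.094, 0.996, 0.0]
contact_force: [-0.8, -0.4, -4.1]
gripper_width: 0.278
t 8.425 pos [ 0.5522 -0.0275  0.1457] jawyaw 100.79 tz [ 1.1e-03  1.0e-04 -1.0e+00] F [-0.79 -0.35 -4.08] g 0.278
shift mm (tool now) [ 0.3 -1.3 14.2] turn [-0.01  0.06  0.09]
shift mm (tool after turn) [ 0.2 -1.3 14.2]
```

View pics/scene3c.png

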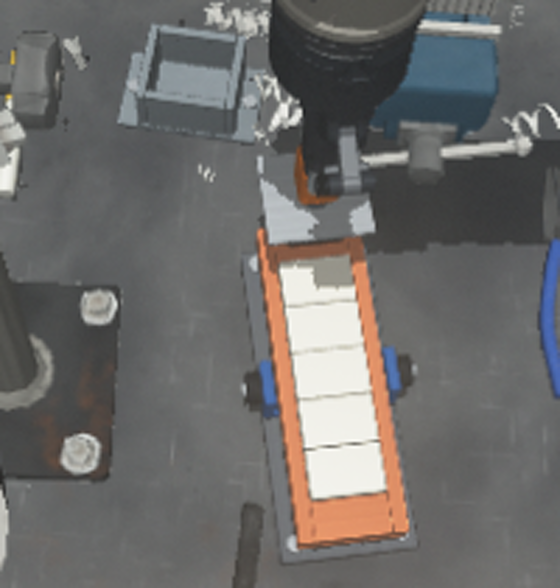

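View pics/top3.png

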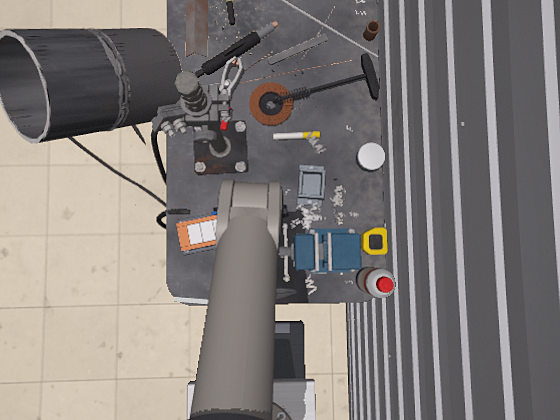

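The scene view shows the plate square over the near land of the bed (crop (315,205)). The tiles are clear in front of it and the stand is empty. Now a slow descent, watching the force.

```bash
python3 -m crank '[[[0,-0.001,0.005],[0,0,0],0.015],[[0,0,0.004],[0,0,0],0.015],[[0,0,0],[0,0,0],0.015]]' 80; python3 go.py 0.5522 -0.0288 0.1315 100.7;python3 -m crank '[[[0,0,0.001],[0,0,0],0.015],[[0,0,0],[0,0,0],0.015],[[0,0,0],[0,0,0],0.015]]' ; python3 go.py 0.5522 -0.0288 0.1315 100.7
```

```text
t: 8.9
eef_pos: [0.5515, -0.0285, 0.1356]
tool_rot: [-0.001, -0.094, 0.996, 0.0]
contact_force: [-0.5, -0.1, -3.6]
gripper_width: 0.278
t 8.9 pos [ 0.5515 -0.0285  0.1356] jawyaw 100.79 tz [-1.1e-03 -1.0e-04 -1.0e+00] F [-0.47 -0.08 -3.6 ] g 0.278
shift mm (tool now) [-0.7 -0.5  4.1] turn [ 0.01 -0.06  0.09]
shift mm (tool after turn) [-0.7 -0.5  4.1]
t: 9.28
eef_pos: [0.552, -0.0284, 0.1353]
tool_rot: [0.0, -0.094, 0.996, 0.0]
contact_force: [0.0, 0.4, -3.5]
gripper_width: 0.274
t 9.275 pos [ 0.552  -0.0284  0.1353] jawyaw 100.8 tz [ 1.e-04  0.e+00 -1.e+00] F [ 0.02  0.36 -3.51] g 0.274
shift mm (tool now) [-0.2 -0.4  3.8] turn [-0.    0.01  0.1 ]
shift mm (tool after turn) [-0.2 -0.4  3.8]
```

```bash
python3 -m crank '[[[0,0,0.001],[0,0,0],0.015],[[0,0,0],[0,0,0],0.015]]' 80; python3 go.py 0.5522 -0.0288 0.1315 100.7
```

```text
t: 9.52
eef_pos: [0.5518, -0.0284, 0.1341]
tool_rot: [-0.0, -0.094, 0.996, 0.0]
contact_force: [0.3, 0.4, -4.3]
gripper_width: 0.278
t 9.525 pos [ 0.5518 -0.0284  0.1341] jawyaw 100.79 tz [-2.e-04  0.e+00 -1.e+00] F [ 0.3   0.42 -4.35] g 0.278
shift mm (tool now) [-0.3 -0.4  2.6] turn [ 0.   -0.01  0.09]
shift mm (tool after turn) [-0.3 -0.4  2.6]
```

```bash
for i in 1 2; do python3 -m crank '[[[0,0,0.001],[0,0,0],0.015],[[0,0,0],[0,0,0],0.015]]' | egrep 'force|pos'; done
```

```text
eef_pos: [0.5518, -0.0285, 0.1331]
contact_force: [0.5, 0.5, -4.4]
eef_pos: [0.5518, -0.0285, 0.1321]
contact_force: [-0.3, 0.9, -3.5]
```

```bash
for i in 1 2; do python3 -m crank '[[[0,0,0.0007],[0,0,0],0.015],[[0,0,0],[0,0,0],0.015]]' | egrep 'force|pos'; done
```

```text
eef_pos: [0.5518, -0.0284, 0.1314]
contact_force: [0.5, -0.2, -3.7]
eef_pos: [0.5521, -0.0285, 0.131]
contact_force: [-1.0, -0.5, -1.6]
```

```bash
for i in 1 2; do python3 -m crank '[[[0,0,0.0005],[0,0,0],0.015],[[0,0,0],[0,0,0],0.015]]' | egrep 'force|pos|width'; done
```

```text
eef_pos: [0.5523, -0.0285, 0.1309]
contact_force: [-2.1, -0.4, 4.1]
gripper_width: 0.274
eef_pos: [0.5525, -0.0285, 0.1308]
contact_force: [-1.9, 0.1, 8.9]
gripper_width: 0.276
```

Contact is at TCP z 0.131 as predicted, with stiffness of about 10 N/mm. Net push is about 12.5 N, since the free reading is -3.7. I'm starting the pass downhill along +y with 0.048 mm of descent per mm.

```bash
python3 -m crank '[[[0,0,0.0002],[0,0,0],0.015],[[0,0.001,0.00005],[0,0,0],0.015],[[0,0.002,0.0001],[0,0,0],0.015]]' | egrep 't:|force|pos|width'
```

```text
t: 11.4
eef_pos: [0.5521, -0.0259, 0.1306]
tool_rot: [0.001, -0.094, 0.996, -0.0]
contact_force: [-4.0, -0.0, 10.2]
gripper_width: 0.278
```

```bash
python3 -m crank '[[[0,0.002,0.0001],[0,0,0],0.015],[[0,0.002,0.0001],[0,0,0],0.015]]' | egrep 't:|force|pos|width'
```

```text
t: 11.65
eef_pos: [0.5514, -0.0218, 0.1305]
tool_rot: [0.001, -0.094, 0.996, -0.0]
contact_force: [-2.2, -0.2, 10.3]
gripper_width: 0.273
```

```bash
python3 -m crank '[[[0,0.002,0.0001],[0,0,0],0.015],[[0,0.002,0.0001],[0,0,0],0.015]]' | egrep 't:|force|pos|width'
```

```text
t: 11.9
eef_pos: [0.5511, -0.0202, 0.1305]
tool_rot: [0.001, -0.093, 0.996, -0.001]
contact_force: [-1.5, -6.9, 10.9]
gripper_width: 0.275
```

```bash
python3 -m crank '[[[0,0.002,0.0001],[0,0,0],0.015],[[0,0.002,0.0001],[0,0,0],0.015]]' | egrep 't:|force|pos|width'
```

```text
t: 12.15
eef_pos: [0.5506, -0.0174, 0.1304]
tool_rot: [0.002, -0.093, 0.996, -0.002]
contact_force: [-0.7, -7.1, 8.9]
gripper_width: 0.278
```

```bash
python3 -m crank '[[[0,0.002,0.0001],[0,0,0],0.015],[[0,0.002,0.0001],[0,0,0],0.015]]' | egrep 't:|force|pos|width'
```

```text
t: 12.4
eef_pos: [0.5495, -0.0114, 0.1301]
tool_rot: [0.001, -0.093, 0.996, -0.001]
contact_force: [-3.0, -2.2, 10.4]
gripper_width: 0.276
```

The tile pushed back 7 N horizontally and then yielded. The height follows the bed.

```bash
python3 -m crank '[[[0,0.002,0.00014],[0,0,0],0.015],[[0,0.002,0.0001],[0,0,0],0.015],[[0,0.002,0.0001],[0,0,0],0.015]]' | egrep 't:|force|pos|width'
```

```text
t: 12.78
eef_pos: [0.548, -0.004, 0.1295]
tool_rot: [0.001, -0.094, 0.996, 0.0]
contact_force: [-2.3, 0.1, 8.9]
gripper_width: 0.279
```

```bash
python3 -m crank '[[[0,0.002,0.0001],[0,0,0],0.015],[[0,0.002,0.0001],[0,0,0],0.015],[[0,0.002,0.0001],[0,0,0],0.015]]' | egrep 't:|force|pos|width'
```

```text
t: 13.15
eef_pos: [0.5469, 0.0019, 0.1292]
tool_rot: [0.001, -0.094, 0.996, 0.0]
contact_force: [-2.7, -0.7, 9.1]
gripper_width: 0.276
```

```bash
python3 -m crank '[[[0,0.002,0.0001],[0,0,0],0.015],[[0,0.002,0.0001],[0,0,0],0.015],[[0,0.002,0.0001],[0,0,0],0.015]]' | egrep 't:|force|pos|width'
```

```text
t: 13.52
eef_pos: [0.5458, 0.0078, 0.1289]
tool_rot: [0.001, -0.094, 0.996, 0.0]
contact_force: [-1.3, -0.0, 10.5]
gripper_width: 0.278
```

```bash
python3 -m crank '[[[0,0.002,0.0002],[0,0,0],0.015],[[0,0.002,0.0001],[0,0,0],0.015],[[0,0.002,0.0001],[0,0,0],0.015]]' | egrep 't:|force|pos|width'
```

```text
t: 13.9
eef_pos: [0.5452, 0.0113, 0.1288]
tool_rot: [0.001, -0.093, 0.996, -0.001]
contact_force: [-2.6, -6.9, 11.7]
gripper_width: 0.275
```

```bash
python3 -m crank '[[[0,0.002,0.0001],[0,0,0],0.015],[[0,0.002,0.0001],[0,0,0],0.015],[[0,0.002,0.0001],[0,0,0],0.015]]' | egrep 't:|force|pos|width'
```

```text
t: 14.28
eef_pos: [0.5441, 0.0173, 0.1285]
tool_rot: [0.001, -0.093, 0.996, -0.001]
contact_force: [-1.9, -3.9, 11.3]
gripper_width: 0.279
```

```bash
python3 -m crank '[[[0,0.002,0.0001],[0,0,0],0.015],[[0,0.002,0.0001],[0,0,0],0.015],[[0,0.002,0.0001],[0,0,0],0.015]]' | egrep 't:|force|pos|width'
```

```text
t: 14.65
eef_pos: [0.5425, 0.0255, 0.128]
tool_rot: [0.001, -0.094, 0.996, 0.0]
contact_force: [-1.9, -0.1, 10.0]
gripper_width: 0.274
```

```bash
python3 -m crank '[[[0,0.002,0.0001],[0,0,0],0.015],[[0,0.002,0.0001],[0,0,0],0.015],[[0,0.002,0.0001],[0,0,0],0.015]]' | egrep 't:|force|pos|width'
```

```text
t: 15.02
eef_pos: [0.5414, 0.0315, 0.1277]
tool_rot: [0.001, -0.094, 0.996, 0.0]
contact_force: [-2.6, -1.0, 10.7]
gripper_width: 0.276
```

```bash
python3 -m crank '[[[0,0.002,0.0001],[0,0,0],0.015],[[0,0.002,0.0001],[0,0,0],0.015],[[0,0.002,0.0001],[0,0,0],0.015]]' | egrep 't:|force|pos|width'
```

```text
t: 15.4
eef_pos: [0.5403, 0.0374, 0.1274]
tool_rot: [0.001, -0.094, 0.996, 0.0]
contact_force: [-3.5, 0.0, 10.7]
gripper_width: 0.279
```

```bash
python3 -m crank '[[[0,0.002,0.0001],[0,0,0],0.015],[[0,0.002,0.0001],[0,0,0],0.015],[[0,0.002,0.0001],[0,0,0],0.015]]' | egrep 't:|force|pos|width'
```

```text
t: 15.78
eef_pos: [0.5395, 0.0419, 0.1272]
tool_rot: [0.001, -0.094, 0.996, -0.001]
contact_force: [-2.3, -5.3, 11.9]
gripper_width: 0.274
```

```bash
python3 -m crank '[[[0,0.002,0.0001],[0,0,0],0.015],[[0,0.002,0.0001],[0,0,0],0.015],[[0,0.002,0.0001],[0,0,0],0.015]]' | egrep 't:|force|pos|width'
```

```text
t: 16.15
eef_pos: [0.5388, 0.0459, 0.1271]
tool_rot: [0.002, -0.093, 0.996, -0.002]
contact_force: [-1.6, -5.8, 12.1]
gripper_width: 0.276
```

```bash
python3 -m crank '[[[0,0.002,0.0001],[0,0,0],0.015],[[0,0.002,0.0001],[0,0,0],0.015],[[0,0.002,0.0001],[0,0,0],0.015]]' | egrep 't:|force|pos|width'
```

```text
t: 16.52
eef_pos: [0.5371, 0.0548, 0.1266]
tool_rot: [0.001, -0.094, 0.996, 0.0]
contact_force: [-1.3, -0.1, 10.2]
gripper_width: 0.276
```

```bash
python3 -m crank '[[[0,0.002,0.0001],[0,0,0],0.015],[[0,0.002,0.0001],[0,0,0],0.015],[[0,0.002,0.0001],[0,0,0],0.015]]' | egrep 't:|force|pos|width'
```

```text
t: 16.9
eef_pos: [0.5359, 0.0611, 0.1262]
tool_rot: [0.001, -0.094, 0.996, 0.0]
contact_force: [-1.4, -0.1, 10.3]
gripper_width: 0.277
```

```bash
python3 -m crank '[[[0,0.002,0.0001],[0,0,0],0.015],[[0,0.002,0.0001],[0,0,0],0.015],[[0,0.002,0.0001],[0,0,0],0.015]]' | egrep 't:|force|pos|width'
```

```text
t: 17.27
eef_pos: [0.5348, 0.067, 0.126]
tool_rot: [0.001, -0.094, 0.996, 0.0]
contact_force: [-2.9, -0.2, 11.8]
gripper_width: 0.275
```

```bash
python3 -m crank '[[[0,0.002,0.0001],[0,0,0],0.015],[[0,0.002,0.0001],[0,0,0],0.015],[[0,0.002,0.0001],[0,0,0],0.015]]' | egrep 't:|force|pos|width'
```

```text
t: 17.65
eef_pos: [0.5336, 0.0729, 0.1257]
tool_rot: [0.001, -0.094, 0.996, 0.0]
contact_force: [-2.5, -2.2, 11.7]
gripper_width: 0.279
```

```bash
python3 -m crank '[[[0,0.002,0.0001],[0,0,0],0.015],[[0,0.002,0.0001],[0,0,0],0.015],[[0,0.002,0.0001],[0,0,0],0.015]]' | egrep 't:|force|pos|width'
```

```text
t: 18.02
eef_pos: [0.5332, 0.0755, 0.1256]
tool_rot: [0.002, -0.093, 0.996, -0.001]
contact_force: [-2.3, -8.7, 13.2]
gripper_width: 0.276
```

```bash
python3 -m crank '[[[0,0.002,0.00005],[0,0,0],0.015],[[0,0.002,0.0001],[0,0,0],0.015],[[0,0.002,0.0001],[0,0,0],0.015]]' | egrep 't:|force|pos|width'
```

```text
t: 18.4
eef_pos: [0.5317, 0.0836, 0.1252]
tool_rot: [0.001, -0.093, 0.996, -0.0]
contact_force: [-2.5, -2.3, 10.7]
gripper_width: 0.281
```

```bash
python3 -m crank '[[[0,0.002,0.0001],[0,0,0],0.015],[[0,0.002,0.0001],[0,0,0],0.015],[[0,0.002,0.0001],[0,0,0],0.015]]' | egrep 't:|force|pos|width'
```

```text
t: 18.77
eef_pos: [0.5303, 0.0907, 0.1248]
tool_rot: [0.001, -0.094, 0.996, 0.0]
contact_force: [-2.9, -0.4, 10.1]
gripper_width: 0.276
```

```bash
python3 -m crank '[[[0,0.002,0.0001],[0,0,0],0.015],[[0,0.002,0.0001],[0,0,0],0.015],[[0,0.002,0.0001],[0,0,0],0.015]]' | egrep 't:|force|pos|width'
```

```text
t: 19.15
eef_pos: [0.5292, 0.0966, 0.1245]
tool_rot: [0.001, -0.094, 0.996, 0.0]
contact_force: [-2.4, 0.1, 10.0]
gripper_width: 0.276
```

```bash
python3 -m crank '[[[0,0.002,0.0001],[0,0,0],0.015],[[0,0.002,0.0001],[0,0,0],0.015],[[0,0.002,0.0001],[0,0,0],0.015]]' | egrep 't:|force|pos|width'
```

```text
t: 19.52
eef_pos: [0.528, 0.1026, 0.1242]
tool_rot: [0.001, -0.094, 0.996, 0.0]
contact_force: [-2.8, -0.5, 10.8]
gripper_width: 0.278
```

```bash
python3 -m crank '[[[0,0.002,0.0001],[0,0,0],0.015],[[0,0.002,0.0001],[0,0,0],0.015],[[0,0.002,0.0001],[0,0,0],0.015]]' | egrep 't:|force|pos|width'
```

```text
t: 19.9
eef_pos: [0.5276, 0.1055, 0.1241]
tool_rot: [0.001, -0.093, 0.996, -0.001]
contact_force: [-1.0, -9.1, 13.2]
gripper_width: 0.278
```

```bash
python3 -m crank '[[[0,0.002,0.0001],[0,0,0],0.015],[[0,0.002,0.0001],[0,0,0],0.015],[[0,0.002,0.0001],[0,0,0],0.015]]' | egrep 't:|force|pos|width'
```

```text
t: 20.27
eef_pos: [0.5264, 0.1122, 0.1238]
tool_rot: [0.001, -0.093, 0.996, -0.001]
contact_force: [-1.8, -3.9, 12.0]
gripper_width: 0.276
```

```bash
python3 -m crank '[[[0,0.002,0.0001],[0,0,0],0.015],[[0,0.002,0.0001],[0,0,0],0.015],[[0,0.002,0.0001],[0,0,0],0.015]]' | egrep 't:|force|pos|width'
```

```text
t: 20.65
eef_pos: [0.5247, 0.1202, 0.1233]
tool_rot: [0.001, -0.094, 0.996, 0.0]
contact_force: [-1.9, 0.5, 10.7]
gripper_width: 0.279
```

```bash
python3 -m crank '[[[0,0.002,0.0001],[0,0,0],0.015],[[0,0.002,0.0001],[0,0,0],0.015],[[0,0.002,0.0001],[0,0,0],0.015]]' | egrep 't:|force|pos|width'
```

```text
t: 21.02
eef_pos: [0.5236, 0.1262, 0.123]
tool_rot: [0.001, -0.094, 0.996, 0.0]
contact_force: [-2.5, -0.8, 11.1]
gripper_width: 0.28
```

```bash
python3 -m crank '[[[0,0.002,0.0001],[0,0,0],0.015],[[0,0.002,0.0001],[0,0,0],0.015],[[0,0.002,0.0001],[0,0,0],0.015],[[0,0.002,0.0001],[0,0,0],0.015]]' | egrep 't:|force|pos|width'
```

```text
t: 21.52
eef_pos: [0.5221, 0.1342, 0.1226]
tool_rot: [0.001, -0.094, 0.996, 0.001]
contact_force: [-2.2, -0.2, 11.5]
gripper_width: 0.274
```

```bash
python3 -m crank '[[[0,0.002,0.0001],[0,0,0],0.015],[[0,0.002,0.0001],[0,0,0],0.015],[[0,0.002,0.0001],[0,0,0],0.015]]' | egrep 't:|force|pos|width'
```

```text
t: 21.9
eef_pos: [0.521, 0.1401, 0.1223]
tool_rot: [0.001, -0.094, 0.996, 0.001]
contact_force: [-2.6, 0.5, 10.0]
gripper_width: 0.276
```

```bash
python3 -m crank '[[[0,0.002,0.0001],[0,0,0],0.015],[[0,0.002,0.0001],[0,0,0],0.015],[[0,0.002,0.0001],[0,0,0],0.015]]' | egrep 't:|force|pos|width'
```

```text
t: 22.28
eef_pos: [0.5199, 0.1459, 0.122]
tool_rot: [0.001, -0.094, 0.996, 0.001]
contact_force: [-2.1, -1.9, 11.0]
gripper_width: 0.276
```

```bash
python3 -m crank '[[[0,0.002,0.0001],[0,0,0],0.015],[[0,0.002,0.0001],[0,0,0],0.015],[[0,0.002,0.0001],[0,0,0],0.015],[[0,0.002,0.0001],[0,0,0],0.015]]' | egrep 't:|force|pos|width'; python3 go.py 0.5163 0.161 0.123 100.7
python3 - <<'E'
from h import *
for n in ("top","scene"):
    p,d=bot.read_camera(n); np.savez(f"pics/{n}4.npz",p=p,d=d)
    im=p[160:280,160:340,::-1] if n=="top" else p[190:380,240:400,::-1]
    cv2.imwrite(f"pics/{n}4c.png",cv2.resize(im,None,fx=3,fy=3,interpolation=cv2.INTER_CUBIC))
    C=cloud(n,d); hsv=cv2.cvtColor(p,cv2.COLOR_RGB2HSV)
    yd=np.array([-.1857,.9826]); xd=np.array([.9826,.1857]); rel=C[...,:2]-np.array([.534,.0675]); s=rel@yd; x=rel@xd; res=C[...,2]-(.0508-.048*s)
    wh=(hsv[...,1]<50)&(hsv[...,2]>150)&(abs(C[...,2]-.05)<.03)
    for c in (-.064,-.032,0,.032,.064):
        m=wh&(abs(s-c)<.012)&(abs(x)<.02); print(n,c,m.sum(),np.median(res[m]).round(4) if m.sum() else '')
    m=(abs(s)<.1)&(abs(x)>.027)&(abs(x)<.033)&(abs(res)<.01); print('rail',m.sum(),np.median(res[m]).round(4))
E
```

```text
t: 22.78
eef_pos: [0.5184, 0.1539, 0.1218]
tool_rot: [0.001, -0.094, 0.996, 0.001]
contact_force: [-1.7, 0.5, 11.2]
gripper_width: 0.28
t 22.775 pos [0.5184 0.1539 0.1218] jawyaw 100.78 tz [ 0.0023  0.0015 -1.    ] F [-1.75  0.55 11.15] g 0.28
shift mm (tool now) [ 0.7  7.4 -1.2] turn [0.06 0.15 0.08]
shift mm (tool after turn) [ 0.7  7.4 -1.2]
top -0.064 158 -0.0004
top -0.032 155 -0.0001
top 0 149 0.0
top 0.032 146 -0.0002
top 0.064 17 -0.001
rail 321 -0.0003
scene -0.064 199 -0.0
scene -0.032 133 -0.0001
scene 0 15 0.0016
scene 0.032 2 -0.001
scene 0.064 0 
rail 276 0.0003
```

View pics/scene4c.png

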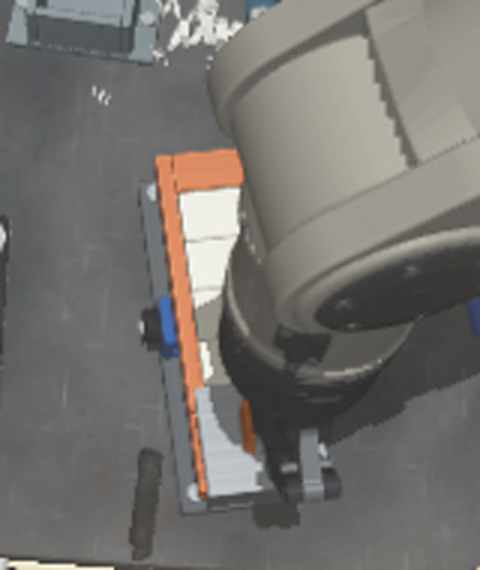

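At the far land (s about +88 mm) the height matched the bed line throughout, and sampled net forces were 12.5–17 N. Depth puts the visible tiles flush; the picture shows the plate at the far end, crop (235,460). Now lifting and returning.

```bash
python3 -m crank '[[[0,0,-0.01],[0,0,0],0.015],[[0,0,-0.02],[0,0,0],0.015],[[0,0,-0.025],[0,0,0],0.015],[[0,0,-0.02],[0,0,0],0.015],[[0,0,0],[0,0,0],0.015],[[0,0,0],[0,0,0],0.015]]' | egrep 't:|force|pos|width'; python3 go.py 0.6435 -0.160 0.19 85
```

```text
t: 23.62
eef_pos: [0.5165, 0.153, 0.1942]
tool_rot: [-0.001, -0.094, 0.996, -0.0]
contact_force: [-0.7, 0.0, -4.6]
gripper_width: 0.275
t 23.625 pos [0.5165 0.153  0.1942] jawyaw 100.79 tz [-1.6e-03 -7.0e-04 -1.0e+00] F [-0.67  0.03 -4.59] g 0.275
shift mm (tool now) [ -66.2 -331.2    4.2] turn [-0.04 -0.09 15.79]
shift mm (tool after turn) [-153.8 -300.7    4.2]
```

```bash
python3 -m crank '[[[-0.004,-0.02,0],[0,0,0],0.015],[[-0.008,-0.04,0],[0,0,0],0.015],[[-0.008,-0.04,0],[0,0,0],0.015],[[-0.008,-0.04,0],[0,0,0],0.015],[[-0.008,-0.04,0],[0,0,0],0.015],[[-0.008,-0.04,0],[0,0,0],0.015],[[-0.008,-0.04,0],[0,0,0],0.015],[[-0.008,-0.04,0],[0,0,0],0.015],[[-0.006,-0.028,0],[0,0,0],0.015],[[0,0,0],[0,0,5],0.015]]' | egrep 't:|force|pos|width';python3 -m crank '[[[0,0,0],[0,0,5.4],0.015],[[0,0,0],[0,0,5.4],0.015],[[0,0,0],[0,0,0],0.015],[[0,0,0],[0,0,0],0.015]]' | egrep 't:|force|pos|width'; python3 go.py 0.6435 -0.160 0.15 85
```

```text
t: 24.88
eef_pos: [0.6427, -0.1604, 0.1934]
tool_rot: [-0.001, -0.047, 0.999, -0.001]
contact_force: [0.4, 0.6, -4.8]
gripper_width: 0.278
t: 25.38
eef_pos: [0.6431, -0.1563, 0.1943]
tool_rot: [-0.001, 0.043, 0.999, 0.0]
contact_force: [0.1, 0.5, -3.7]
gripper_width: 0.276
t 25.375 pos [ 0.6431 -0.1563  0.1943] jawyaw 85.11 tz [-1.5e-03  1.0e-04 -1.0e+00] F [ 0.12  0.54 -3.69] g 0.276
shift mm (tool now) [-0.8 -3.6 44.3] turn [-0.   -0.09  0.11]
shift mm (tool after turn) [-0.7 -3.6 44.3]
```

```bash
python3 -m crank '[[[-0.0007,-0.0036,0.02],[0,0,0.1],0.015],[[0,0,0.02],[0,0,0],0.015],[[0,0,0.01],[0,0,0],0.015],[[0,0,0],[0,0,0],0.015],[[0,0,0],[0,0,0],0.015]]' | egrep 't:|force|pos|width'; python3 go.py 0.6435 -0.160 0.082 85
python3 - <<'E'
from h import *
for n in ("top","scene"):
    p,d=bot.read_camera(n); np.savez(f"pics/{n}5.npz",p=p,d=d)
    im=p[130:240,230:400,::-1] if n=="top" else p[110:240,200:340,::-1]
    cv2.imwrite(f"pics/{n}5c.png",cv2.resize(im,None,fx=4,fy=4,interpolation=cv2.INTER_CUBIC))
    C=cloud(n,d); m=(abs(C[...,0]-.643)<.06)&(abs(C[...,1]+.16)<.06)&(abs(C[...,2]-.114)<.008); q=C[m]
    if m.sum()>20: print(n,m.sum(),np.median(q,0).round(4),q.min(0).round(3),q.max(0).round(3),cv2.minAreaRect((q[:,:2]*1000).astype(np.float32)))
E
```

```text
t: 26.0
eef_pos: [0.6443, -0.1604, 0.1457]
tool_rot: [0.0, 0.045, 0.999, -0.0]
contact_force: [-0.4, -1.4, -3.0]
gripper_width: 0.278
t 26.0 pos [ 0.6443 -0.1604  0.1457] jawyaw 84.9 tz [ 9.e-04 -2.e-04 -1.e+00] F [-0.37 -1.36 -2.98] g 0.278
shift mm (tool now) [ 0.9  0.3 63.7] turn [-0.01  0.05 -0.1 ]
shift mm (tool after turn) [ 0.9  0.3 63.7]
scene 567 [ 0.6393 -0.15    0.1204] [ 0.61  -0.193  0.113] [ 0.682 -0.127  0.122] ((646.3056640625, -161.1605224609375), (66.29791259765625, 68.31536102294922), 85.2032241821289)
```

View pics/scene5c.png

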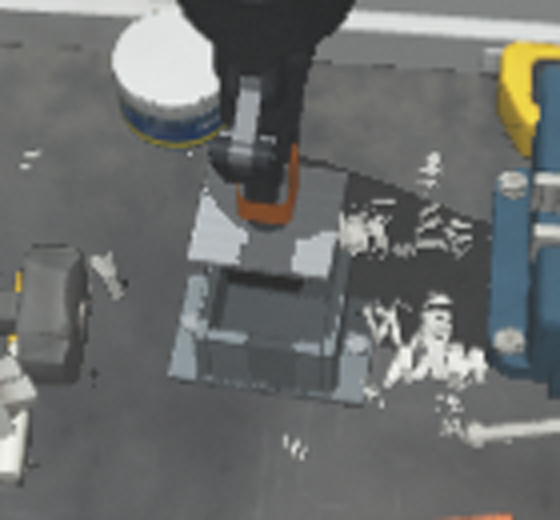

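The picture shows the plate squarely above the pocket, with its centre within about 2 mm of the stand's. Descending.

```bash
python3 -m crank '[[[0.0006,0.0002,0.012],[0,0,0],0.015],[[0,0,0.012],[0,0,0],0.015],[[0,0,0],[0,0,0],0.015]]' | egrep 't:|force|pos|width'; python3 go.py 0.6438 -0.160 0.082 85
```

```text
t: 26.48
eef_pos: [0.6421, -0.1595, 0.1194]
tool_rot: [-0.002, 0.044, 0.999, 0.0]
contact_force: [-0.3, -0.6, -3.5]
gripper_width: 0.276
t 26.475 pos [ 0.6421 -0.1595  0.1194] jawyaw 84.9 tz [-3.2e-03  6.0e-04 -1.0e+00] F [-0.33 -0.57 -3.53] g 0.276
shift mm (tool now) [-1.9 -0.3 37.4] turn [ 0.02 -0.19 -0.1 ]
shift mm (tool after turn) [-1.8 -0.3 37.4]
```

```bash
python3 -m crank '[[[0,0,0.012],[0,0,0],0.015],[[0,0,0.012],[0,0,0],0.015],[[0,0,0.007],[0,0,0],0.015],[[0,0,0],[0,0,0],0.015],[[0,0,0],[0,0,0],0.015]]' | egrep 't:|force|pos|width'; python3 go.py 0.6438 -0.160 0.082 85
```

```text
t: 27.1
eef_pos: [0.6436, -0.1601, 0.0905]
tool_rot: [0.0, 0.045, 0.999, -0.0]
contact_force: [0.9, -0.5, -4.1]
gripper_width: 0.277
t 27.1 pos [ 0.6436 -0.1601  0.0905] jawyaw 84.89 tz [ 6.e-04 -1.e-04 -1.e+00] F [ 0.91 -0.45 -4.07] g 0.277
shift mm (tool now) [-0.2  0.1  8.5] turn [-0.    0.03 -0.11]
shift mm (tool after turn) [-0.2  0.1  8.5]
```

```bash
python3 -m crank '[[[0,0,0.004],[0,0,-0.1],0.015],[[0,0,0.0025],[0,0,0],0.015],[[0,0,0],[0,0,0],0.015],[[0,0,0],[0,0,0],0.015]]' | egrep 't:|force|pos|width'; python3 -m crank '[[[0,0,0.001],[0,0,0],0.015],[[0,0,0],[0,0,0],0.015]]' | egrep 't:|force|pos|width'
```

```text
t: 27.6
eef_pos: [0.6434, -0.16, 0.0838]
tool_rot: [0.0, 0.044, 0.999, -0.0]
contact_force: [-0.6, 0.1, -3.6]
gripper_width: 0.276
t: 27.85
eef_pos: [0.6433, -0.1599, 0.0827]
tool_rot: [-0.0, 0.044, 0.999, 0.0]
contact_force: [-0.2, 0.5, -5.4]
gripper_width: 0.279
```

```bash
python3 -m crank '[[[0,0,0.001],[0,0,0],0.015],[[0,0,0],[0,0,0],0.015]]' | egrep 't:|force|pos|width'
```

```text
t: 28.1
eef_pos: [0.6435, -0.1601, 0.0821]
tool_rot: [0.0, 0.044, 0.999, 0.0]
contact_force: [0.1, 0.4, -1.4]
gripper_width: 0.276
```

```bash
python3 -m crank '[[[0,0,0.0003],[0,0,0],0.015],[[0,0,0],[0,0,0],0.015],[[0,0,0],[0,0,0],0.03],[[0,0,0],[0,0,0],0.04],[[0,0,0],[0,0,0],0.05],[[0,0,0],[0,0,0],0.06],[[0,0,0],[0,0,0],0.06]]' | egrep 't:|force|pos|width'; python3 go.py 0.6435 -0.160 0.12 85
```

```text
t: 28.98
eef_pos: [0.6433, -0.16, 0.0814]
tool_rot: [-0.0, 0.044, 0.999, 0.0]
contact_force: [0.6, 0.4, -0.1]
gripper_width: 0.702
t 28.975 pos [ 0.6433 -0.16    0.0814] jawyaw 85.0 tz [-0.  0. -1.] F [ 0.64  0.41 -0.13] g 0.702
shift mm (tool now) [ -0.2  -0.  -38.6] turn [ 0. -0. -0.]
shift mm (tool after turn) [ -0.2  -0.  -38.6]
```

```bash
python3 -m crank '[[[0,0,-0.01],[0,0,0],0.06],[[0,0,-0.03],[0,0,0],0.06],[[0,0,-0.05],[0,0,0],0.06],[[0,0,-0.05],[0,0,0],0.06],[[0,0,-0.04],[0,0,0],0.06],[[0.025,0.041,0],[0,0,0],0.06],[[0.025,0.041,0],[0,0,0],0.06],[[0.025,0.041,0],[0,0,0],0.06],[[0.025,0.041,0],[0,0,0],0.06],[[0.025,0.041,0],[0,0,0],0.06]]' | egrep 't:|force|pos|width'; python3 -m crank '[[[0.025,0.041,0],[0,0,0],0.06],[[0.025,0.041,0],[0,0,0],0.06],[[0.025,0.041,0],[0,0,0],0.06],[[0.025,0.041,0],[0,0,0],0.06],[[0.025,0.041,0],[0,0,0],0.06],[[0.025,0.041,0],[0,0,0],0.06],[[0.025,0.041,0],[0,0,0],0.06],[[0.025,0.041,0],[0,0,0],0.06],[[0.025,0.041,0],[0,0,0],0.06]]' | egrep 't:|force|pos|width'; python3 -m crank '[[[0,0,0],[0,0,0],0.06],[[0,0,0],[0,0,0],0.06]]' | egrep 't:|force|pos|width'
python3 - <<'E'
from h import *
for n in ("top","scene"):
    p,d=bot.read_camera(n); np.savez(f"pics/{n}6.npz",p=p,d=d); cv2.imwrite(f"pics/{n}6.png",p[:,:,::-1])
    C=cloud(n,d); hsv=cv2.cvtColor(p,cv2.COLOR_RGB2HSV); X,Y,Z=C[...,0],C[...,1],C[...,2]
    near=(abs(X-.645)<.08)&(abs(Y+.155)<.08)
    for nm,lo,hi in (('cap',.094,.115),('plate',.046,.066)):
        q=C[near&(Z>lo)&(Z<hi)]; print(n,nm,len(q),np.median(q,0).round(4),cv2.minAreaRect((q[:,:2]*1000).astype(np.float32)))
    yd=np.array([-.1857,.9826]); xd=np.array([.9826,.1857]); rel=C[...,:2]-np.array([.534,.0675]); s=rel@yd; x=rel@xd; res=Z-(.0508-.048*s)
    for c in (-.064,-.032,0,.032,.064):
        m=(abs(s-c)<.012)&(abs(x)<.02)&(Z<.1); print(n,c,m.sum(),np.median(res[m]).round(4) if m.sum() else '')
    m=(abs(s)<.1)&(abs(x)>.027)&(abs(x)<.033)&(abs(res)<.01); print('rail',m.sum(),np.median(res[m]).round(4))
E
```

```text
t: 30.22
eef_pos: [0.536, 0.0564, 0.2624]
tool_rot: [0.001, 0.044, 0.999, 0.0]
contact_force: [0.9, 0.5, 0.3]
gripper_width: 0.705
t: 31.35
eef_pos: [0.3443, 0.4436, 0.2624]
tool_rot: [0.0, 0.044, 0.999, 0.0]
contact_force: [-0.5, 0.1, -0.4]
gripper_width: 0.697
t: 31.6
eef_pos: [0.3453, 0.4417, 0.2619]
tool_rot: [0.0, 0.044, 0.999, -0.0]
contact_force: [0.7, -0.3, -0.2]
gripper_width: 0.7
top cap 116 [ 0.6426 -0.1621  0.1035] ((642.6258544921875, -162.59860229492188), (24.48561668395996, 26.139299392700195), 88.09088134765625)
top plate 588 [ 0.6358 -0.1586  0.0563] ((641.0894165039062, -161.5859375), (63.610504150390625, 71.63643646240234), 85.99163055419922)
top -0.064 155 -0.0001
top -0.032 156 -0.0002
top 0 161 -0.0004
top 0.032 158 -0.0003
top 0.064 160 -0.0001
rail 385 -0.0003
scene cap 172 [ 0.6449 -0.1573  0.1036] ((645.5501708984375, -159.7838134765625), (26.211755752563477, 26.1444149017334), 84.49129486083984)
scene plate 815 [ 0.6407 -0.1489  0.0564] ((643.937255859375, -159.7268524169922), (65.48444366455078, 71.6430435180664), 84.05245208740234)
scene -0.064 263 -0.0003
scene -0.032 273 -0.0004
scene 0 279 0.0001
scene 0.032 323 -0.0001
scene 0.064 415 -0.0012
rail 687 0.0001
```

View pics/scene6.png

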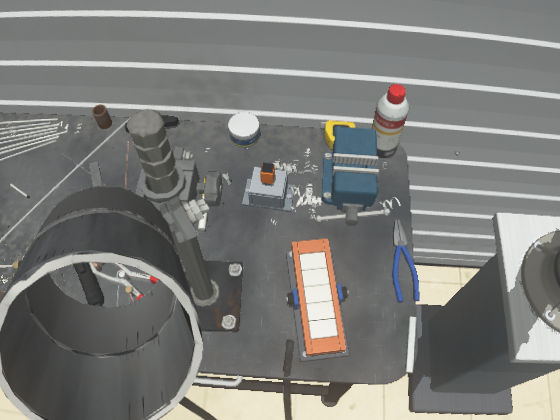

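View pics/top6.png

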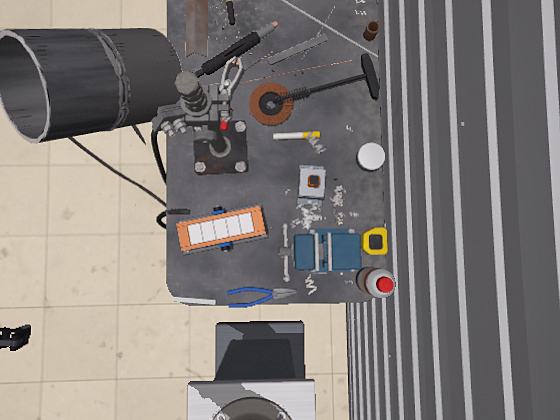

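Both views show the roller seated in its stand (scene (267,175), top (313,182)) with plate and cap heights as at the start. All five tiles are flush with the rails, and the can, tin and marker are where they were. Handing in.

```bash
python3 -c "
from station import bot
print(bot.hand_in())"
```

```text
the job is handed in; nothing more can be done
None
```

I rolled all five tiles flush in one unbroken downhill pass, then seated the roller back in its stand and handed the job in at about 32 s. The pass ran from the near land to the far one.

- **Push:** net force read about 12.5–17 N at the end of each short move. Force was not read between those samples.
- **Tiles:** the last depth check showed every tile within about 0.5 mm of the rails in both views. The one exception is tile 5, which the scene camera read about 1 mm low; the top camera put it flush.
- **Roller:** the plate is at z 0.056 and the cap at 0.104, the same as before pick-up. It sits within about 1 mm of its original position, although yaw readings of the small cap and plate varied by a few degrees between views.
- **Surroundings:** the spray can, paste tin and marker look unmoved in the final pictures, though I didn't re-measure them. The arm is clear of everything.

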